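# Hold the two-way shutter of a bench photometer at its balance point

## Task

The two small windows on the deck of the bench photometer are about to be wiped. Lift its cover by the bar to about 75 degrees open and let go, so that its stiff hinge keeps it there, still shading the deck; then take the loose shutter inside by its wire loop, swing it up from the front window without letting it drop or topple over to the rear one, and finish still holding it upright at its balance point, where it covers neither window and would fall neither way. Leave everything else on the bench where it is.

Things in the scene. Friction and masses are not known exactly. Their poses are not given: they have to be found in the camera images.
- photometer: low white bench instrument, fixed, 226 x 184 mm, grey deck 70 mm high under a white cover; origin centre of underside, x from its front panel (display, keys; at x = -124 mm) to its rear, z up. On the deck two window rings 31 mm wide, tops 87 mm high, at x = -58 (front) and -2 mm (rear), y = 0; the shutter's bearing cheeks at x = -30, y = +-47 mm, tops 96 mm high
- lid (a joint): angle of the cover, a white shell 220 x 180 x 48 mm open below, over the deck and the shutter: 0 shut, grows as its front edge rises, stop at 1.92 rad (110 deg); 75 deg = 1.31 rad. Starts shut or up to 0.3 rad ajar. The hinge is stiff: the cover stays at any angle; raising it at the bar takes about 5 N.
- lid_axis (a point): middle of the cover's hinge line, which runs along the photometer's y axis: 98 mm behind the photometer's origin, 74 mm high. Take care on the way: a large fixed white cabinet (0.33 m high, with a tray of tall cones on top) stands close on the photometer's left; its vertical edge nearest the robot is at world x = 0.48, y = -0.02, and its side runs from there to x = 0.88, y = -0.25
- lid_bar (a point): middle of the cover's bar handle: round steel bar, 12 mm diameter, parallel to the hinge line and 257 mm from it, 92 mm clear between its arms, when shut 92 mm over the bench, its centre 40 mm ahead of the cover's front wall (32 mm clear for a finger). Straddle it from above, fingers open about 45 mm; they can slip round it as the cover turns
- shutter (a joint): angle of the shutter (dark steel plate 38 x 66 x 4 mm with a steel wire loop at its free edge, 100 to 160 g): 0 = lying level to the front on the front window (start), pi/2 = upright, its balance point (its mass lies evenly about its plane through the axle), pi = lying on the rear window. The axle has almost no friction: let go anywhere else, it falls.
- shutter_pivot (a point): middle of the shutter's axle, which runs along the photometer's y axis: 30 mm in front of the photometer's origin, 90 mm high, 20 mm above the deck
- shutter_bar (a point): middle of the outer bar of the shutter's wire loop: round, 8 mm diameter, parallel to the axle and 74 mm from it, 58 mm clear length between its legs, 28 mm clear between it and the plate; lying, it is 20 mm above the deck. Pinch it from above across its thickness, fingers open to about 35 mm; the fingers can slip round it as the shutter turns.
- sample_cup_0: bystander: screw-lid cup, 51 mm wide, 64 mm high; origin centre of underside
- petri_0: bystander: flat round dish with lid, 62 mm wide, 14 mm high; origin centre of underside
- bottle_feed: bystander: capped bottle, 56 mm wide, 102 mm high; origin centre of underside
- forceps: bystander: steel forceps lying, 14 x 122 x 9 mm; origin centre of underside
- screwdriver: bystander: screwdriver lying, 29 x 171 x 28 mm; origin centre of underside
- timer: bystander: square bench timer, 66 x 66 x 18 mm; origin centre of underside
- beaker: bystander: clear beaker, 64 mm wide, 76 mm high; origin centre of underside

How it is judged:
On the way:
1. the cover stands 75 degrees open (give or take 8) by itself, nothing touching it (value of joint lid between 1.17 and 1.45 rad and contact force between lid and anything else below 0.2 N), for 0.3 s.
At the end, for the whole second after the job is handed in: the shutter stands still within 0.08 rad (4.6 deg) of upright, held by the fingers; the cover stands by itself, untouched, at 75 deg within 8 deg (all of step 1 and value of joint shutter between 1.49 and 1.65 rad and velocity of joint shutter between -0.1 and 0.1 rad/s and contact force between the fingers and shutter above 0.5 N); the arm keeps its last pose, push and grip.
It fails at once if the shutter topples over towards the rear window (past 2.0 rad) (value of joint shutter above 2 rad).
It fails at once if the shutter drops back (faster than 4 rad/s towards the front) (velocity of joint shutter below -4 rad/s).
It fails at once if another thing on the bench is moved by more than 20 mm (distance of any of sample_cup_0, petri_0, bottle_feed, forceps, screwdriver, timer, beaker from where it was at the start of the episode above 0.02 m).
It also fails if it takes over 56 s, if anything falls off the work surface, if the arm or the gripper's body presses on something with over 40 N, if the wrist force passes 120 N, or if a joint passes its speed limit or range.

## Robot

A 6-joint arm with a two-finger parallel gripper is mounted at the origin on a cart in front of the work surface, level with it; the furniture and walls round the work are solid. World frame = base frame: x ahead of the robot, y to its left, z up, the work surface at z = 0. Lengths are in m, angles in rad, forces in N, time in s.
With the tool pointing down it reaches from about 0.35 to 0.925 m from the base axis. Payload 6.4 kg.
Tool frame: the origin (TCP) lies midway between the tips of the shut fingers; the grasp point (between the pads) lies 19 mm behind it; z points along the fingers, y is the line along which they close (so a half turn about z gives the same grasp; the last joint's range is limited). The gripper opens to 85 mm and grips with 20 to 120 N. Pads are 22 mm wide; open, the fingers measure 114 mm over their backs; the gripper's body (76 mm by 85 mm) begins 54 mm behind the grasp point. The pads swing forward as they close: fully open they stand 13 mm farther back than shut.
Start: joints at [0.996, 0.245, 1.558, -0, 1.339, -0.174], TCP at [0.254, 0.598, 0.231] pointing down, gripper open.
Joint ranges: [-3.13, 3.13], [-1.02, 2.26], [0.13, 2.54], [-0.95, 4.09], [0.21, 2.88], [-2.74, 2.74]. Speed limits (rad/s): [2.57, 2.57, 3.14, 3.14, 3.14, 3.14].

## Interface

Orientations are given as a unit quaternion [x, y, z, w].
In Python, from plant import env gives the robot as it stands. The module is installed in compiled form; this text tells all that it offers.
- The arm moves only by the tool jog_arm, never from a script. Its arguments are lists of equal length, an entry for each row: "grip": the closure, from 0 (fully open) to 1 (shut); "xyz": the shift along the tool's x, y, z in units of 30 cm (1.0 is 30 cm), a list of three; "spin": the turn about the tool's z in units of 180 degrees (1.0 is 180 degrees). A call has 1 to 12 rows; each row is the pose to reach, as a shift and turn from the pose commanded when the call began, along the tool's axes at that moment, turning the shorter way round; what a row does not reach only later rows make up. A row lasts 1/12 s, in which the tool goes at most 41.7 mm and 7.16 degrees, less where a joint would pass 70% of its speed; a pose out of reach is approached as far as the arm can. A call with a number of a shift or a turn outside -1 to 1 is refused whole. A call with a gripper value outside its range is refused whole. The fingers move at their own pace and stop on an object; "force" is the grip in N (left out, the last holds). Time passes only in rows, so rows that repeat a pose let the fingers close. It gives the time, the measured TCP pose, the force, the opening and the grip force at its end, in the units of the state.
- env.get_state(): the state, without advancing time (a new reading comes with each control period).
- env.camera(name): name is "scene" or "top" or "wrist"; returns (picture, depth): 480x640x3 uint8, blue, green, red; 480x640 float32, m along the optical axis (not along the pixel's ray), 0 where there is no reading.
- env.calibration(name): a dict with "fovy" (degrees; the focal length in pixels is half the picture's height over the tangent of half this angle, whatever the lens; pixels are square), "cx", "cy" (the principal point, pixels), "position" and "rotation" of the camera in the world; the wrist camera has in their place "tool_from_camera" (4x4, takes a point from camera to tool coordinates, whose origin is the TCP and whose axes are the flange's). Camera axes: x right, y down, z forward; pixel columns grow to the right and rows downward; lengths in m; the calibration is good to about 2 mm. A picture is of the moment at which its call begins: read the wrist's pose just before it. calibration takes no time and is no camera call.
- env.close_job(): hands the job in; it is judged then, once.
The state is a dict: "time_s": time; "q": joint angles; "qvel": joint speeds; "tau": joint torques, N m; "position": TCP position; "eef_rot": TCP orientation; "contact_force": force on the tool from outside, world axes, zero at the start; "wrist_torque": the same for the moment, N m; "finger_gap": opening from 0.0 (shut) to 1.0 (fully open); "grip_force": force on a finger pad.
Only numpy, scipy, OpenCV 4.12 (cv2) and the standard library are available. Lean on these libraries where they do the work, as an engineer would, in place of code of your own. Each camera call takes 0.05 s, during which the arm holds its last target. There are 200 camera calls.

## Working session

There is one attempt and no reset: what is moved stays moved. The work goes in short steps, Python scripts to look and compute and a tool call to move; the robot and the scene stay as the last step left them, time stands still between calls to the robot, and variables do not carry over. Pictures are saved under pics/ and viewed, at most 10 in all, crops included, and the job is handed in when it is done.

Besides the shell and the picture viewer there is one more tool, called after "Request:" as name(argument=value, ...) on one line, values as JSON. jog_arm: Moves the arm, as the interface text tells. Its arguments: {"type":"object","properties":{"grip":{"type":"array","items":{"type":"number"}},"xyz":{"type":"array","items":{"type":"array","items":{"type":"number","minimum":-1,"maximum":1}}},"spin":{"type":"array","items":{"type":"number","minimum":-1,"maximum":1}},"force":{"type":"number"}},"required":["grip","xyz","spin"]}

```bash
mkdir -p pics; cat > h.py <<'E'
import numpy as np, cv2
from scipy.spatial.transform import Rotation as R
from plant import env
def calib(n,st=None):
    c=env.calibration(n); f=240/np.tan(np.radians(c["fovy"])/2)
    if n=="wrist":
        T=np.array(c["tool_from_camera"]); Rt=R.from_quat(st["eef_rot"]).as_matrix()
        return f,c["cx"],c["cy"],Rt@T[:3,3]+np.array(st["position"]),Rt@T[:3,:3]
    return f,c["cx"],c["cy"],np.array(c["position"]),np.array(c["rotation"])
def ray(k,u,v):
    f,cx,cy,p,Rm=k; return p,Rm@np.array([(u-cx)/f,(v-cy)/f,1.])
def onplane(k,u,v,z):
    p,d=ray(k,u,v); return p+d*(z-p[2])/d[2]
def ondepth(k,u,v,D):
    p,d=ray(k,u,v); return p+d*D[int(v),int(u)]
def proj(k,X):
    f,cx,cy,p,Rm=k; c=Rm.T@(np.array(X)-p); return c[0]/c[2]*f+cx,c[1]/c[2]*f+cy
def shot(n,fn):
    st=env.get_state(); im,D=env.camera(n); cv2.imwrite("pics/"+fn+".png",im); np.savez("pics/"+fn+".npz",im=im,D=D)
    return im,D,calib(n,st)
E
python3 - <<'E'
from h import *
for n in("scene","top"):
    im,D,k=shot(n,n+"0"); print(n,k)
print(env.get_state())
E
```

```text
scene (np.float64(604.391329988991), 311.84317978415055, 244.1891197938712, array([-0.24445394, -1.03691925,  0.60864113]), array([ 0.78923159, -0.32070233,  0.19531782, -0.48591611]))
top (np.float64(441.6036431220771), 324.87396671197223, 237.73253741804717, array([ 0.41833334, -0.30726224,  0.99538766]), array([-0.70074558,  0.71284751, -0.02034381,  0.01975305]))
{'time_s': 0.1, 'q': array([ 9.95920616e-01,  2.45746221e-01,  1.55892300e+00,  1.19350216e-05,
        1.33868816e+00, -1.74072513e-01]), 'qvel': array([-0.00046149, -0.00268975, -0.00225082,  0.00181015, -0.00073799,
        0.00094179]), 'tau': array([ 3.48211925e-04, -4.30678582e+01, -3.27125216e+01, -1.09693246e-04,
        2.94877886e-03, -7.06689363e-06]), 'position': array([0.25329617, 0.5980615 , 0.23027263]), 'eef_rot': array([ 1.99064181e-01,  9.79986058e-01, -8.19095466e-04, -3.28158957e-04]), 'contact_force': array([-0.646962  , -0.57826497, -0.03665637]), 'wrist_torque': array([-0.04369926,  0.0068606 , -0.04694936]), 'grip_force': 0.0, 'finger_gap': 1.0022238026749322}
```

Rotation is a quaternion; I'll convert it.

```bash
sed -i 's/np.array(c\["rotation"\])$/R.from_quat(c["rotation"]).as_matrix()/' h.py; python3 -c "
from h import *
print(proj(calib('top'),[.48,-.02,.33]),proj(calib('scene'),[.48,-.02,.33]))"
```

```text
(np.float64(133.98335220380625), np.float64(225.20649531284855)) (np.float64(219.91225716243014), np.float64(92.48437664258782))
```

View pics/top0.png

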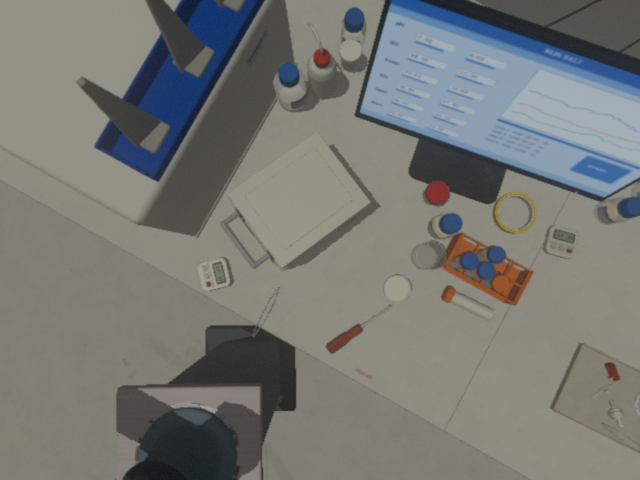

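View pics/scene0.png

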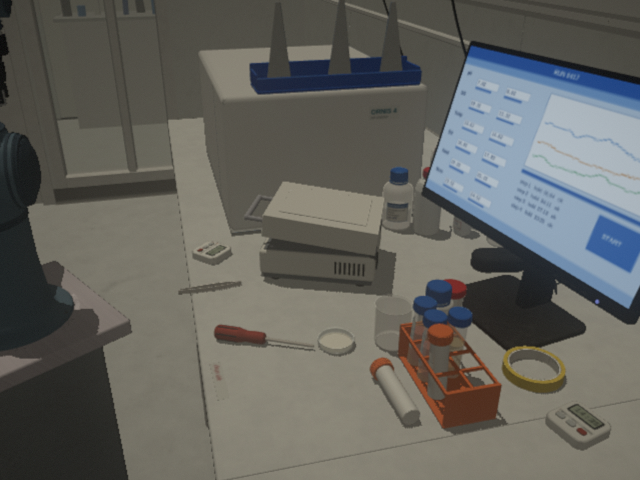

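The top view shows the cover with corners near (230,193), (318,135), (370,205) and (287,267). Its bar runs from about (222,218) to (258,265), and the cabinet is to the upper left. The scene view shows the cover slightly ajar. Next I'll measure the cover and bar with depth.

```bash
python3 - <<'E'
from h import *
d=np.load('pics/top0.npz');D=d['D'];im=d['im'];k=calib('top')
# cover top plane
m=np.zeros((480,640),np.uint8);cv2.fillPoly(m,[np.array([[245,197],[313,147],[355,203],[288,250]])],1)
vs,us=np.nonzero(m);P=np.array([ondepth(k,u,v,D) for u,v in zip(us,vs)])
c=P.mean(0);n=np.linalg.svd(P-c)[2][2];n*=np.sign(n[2]);print('c',c,'n',n,'tilt',np.arccos(n[2]),'dir',np.degrees(np.arctan2(-n[1],-n[0])),'std',((P-c)@n).std())
# all points close to this plane: outline
vs,us=np.mgrid[100:300,200:400].reshape(2,-1);Q=np.array([ondepth(k,u,v,D) for u,v in zip(us,vs)])
ok=(abs((Q-c)@n)<.004)&(np.linalg.norm(Q-c,axis=1)<.17)
M=np.zeros((480,640),np.uint8);M[vs[ok],us[ok]]=255;M=cv2.morphologyEx(M,cv2.MORPH_OPEN,np.ones((5,5)))
cn=max(cv2.findContours(M,0,1)[0],key=cv2.contourArea);r=cv2.minAreaRect(cn);print(r)
B=cv2.boxPoints(r);
def pl(u,v):
    p,dd=ray(k,u,v);return p+dd*((c-p)@n)/(dd@n)
W=np.array([pl(*b) for b in B]);print(B,W);
for i in range(4):
    e=W[(i+1)%4]-W[i];print(np.linalg.norm(e),np.degrees(np.arctan2(e[1],e[0])))
for (u,v) in [(232,216),(240,240),(245,248),(240,239),(241,241),(239,242),(250,262),(262,262),(225,215),(222,219),(242,238),(238,244),(240,242)]: print(u,v,ondepth(k,u,v,D))
cv2.imwrite('pics/c1.png',cv2.resize(im[180:290,190:330],None,fx=5,fy=5,interpolation=cv2.INTER_CUBIC))
E
```

```text
c [ 0.54398207 -0.26178851  0.13746131] n [0.85221589 0.42450903 0.30581067] tilt 1.260006555371148 dir -153.52101129922482 std 0.03874631832701951Traceback (most recent call last):
  File "<stdin>", line 11, in <module>
ValueError: max() iterable argument is empty
```

```bash
cat > m.py <<'E'
from h import *
d=np.load('pics/top0.npz');D=d['D'];im=d['im'];k=calib('top')
m=np.zeros((480,640),np.uint8);cv2.fillPoly(m,[np.array([[245,197],[313,147],[355,203],[288,250]])],1)
print('zeros',(D[m>0]==0).mean(),np.percentile(D[m>0],[2,25,50,75,98]))
vs,us=np.nonzero((m>0)&(D>.5));P=np.array([ondepth(k,u,v,D) for u,v in zip(us,vs)])
g=np.ones(len(P),bool)
for _ in range(6):
    A=np.c_[P[:,:2],np.ones(len(P))];co=np.linalg.lstsq(A[g],P[g,2],rcond=None)[0];r=P[:,2]-A@co;g=abs(r)<max(.004,2*r[g].std()*.7)
n=np.array([-co[0],-co[1],1]);n/=np.linalg.norm(n);c=P[g].mean(0)
print('c',c,'n',n,'tilt',np.arccos(n[2]),'rise dir',np.degrees(np.arctan2(-n[1],-n[0])),'std',r[g].std(),g.mean())
vs,us=np.mgrid[100:300,200:400].reshape(2,-1);Q=np.array([ondepth(k,u,v,D) for u,v in zip(us,vs)])
ok=(abs((Q-c)@n)<.012)&(np.linalg.norm(Q-c,axis=1)<.17)
M=np.zeros((480,640),np.uint8);M[vs[ok],us[ok]]=255;M=cv2.morphologyEx(M,cv2.MORPH_CLOSE,np.ones((5,5)));M=cv2.morphologyEx(M,cv2.MORPH_OPEN,np.ones((9,9)))
cn=max(cv2.findContours(M,0,1)[0],key=cv2.contourArea);B=cv2.boxPoints(cv2.minAreaRect(cn))
def pl(u,v):
    p,dd=ray(k,u,v);return p+dd*((c-p)@n)/(dd@n)
W=np.array([pl(*b) for b in B]);print(B,W)
for i in range(4):
    e=W[(i+1)%4]-W[i];print(np.linalg.norm(e),np.degrees(np.arctan2(e[1],e[0])))
cr=im[180:290,190:330]
cv2.imwrite('pics/c1.png',cv2.resize(cr,None,fx=5,fy=5,interpolation=cv2.INTER_CUBIC))
E
python3 m.py
```

```text
zeros 0.004099060631938514 [0.85412905 0.86123168 0.86697036 0.87286869 0.88011141]
c [ 0.54459355 -0.26143475  0.1339356 ] n [ 0.05921406 -0.08811747  0.99434853] tilt 0.1063653871485362 rise dir 123.90070461719932 std 0.0014917959115171935 0.9914251414851655
[[225.90266  193.78189 ]
 [315.03284  127.653046]
 [370.10938  201.8866  ]
 [280.9792   268.01544 ]] [[ 0.55509874 -0.11813843  0.14600869]
 [ 0.68959226 -0.29245034  0.12255229]
 [ 0.53780274 -0.39964567  0.12209198]
 [ 0.40978632 -0.22310439  0.14536023]]
0.2214121752014246 -52.34736623440584
0.18582547885095593 -144.76986506087948
0.21930900323341807 125.94721470641369
0.17925951072617208 35.84234382459832
```

View pics/c1.png

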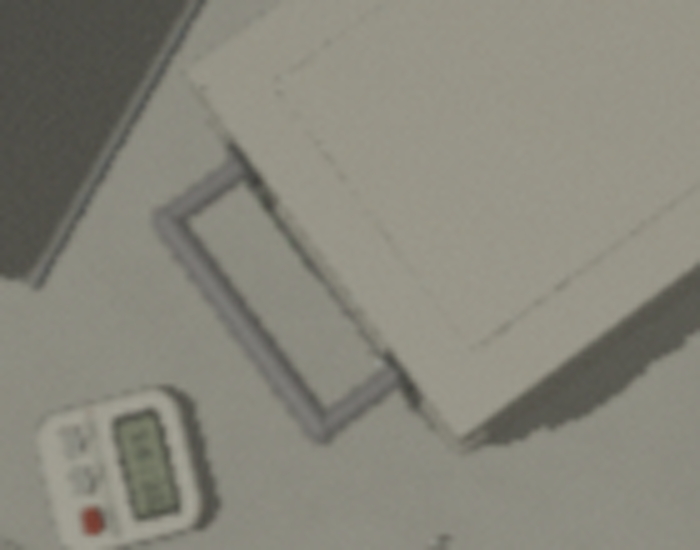

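The bar ends in this crop are at about (165,213) and (322,430), which in the full top image is (223,222.6) and (254.4,266). Next I'll triangulate with the scene view and set up the photometer frame.

```bash
cat >> m.py <<'E'
print('----')
ks=calib('scene')
e1,e2=np.array([223,222.6]),np.array([254.4,266])
for t in np.linspace(.1,.9,7):
    u,v=e1+t*(e2-e1); b=D[int(v)-1:int(v)+2,int(u)-1:int(u)+2]; print(np.round(onplane(k,u,v,.119),4), 'depth z',np.round([ (ray(k,u,v)[0]+ray(k,u,v)[1]*x)[2] for x in (b.min(),np.median(b))],3))
for z in (.1,.119,.14): print(z,[np.round(proj(ks,onplane(k,*e,z)),1) for e in (e1,e2)])
s=np.load('pics/scene0.npz')['im'];cv2.imwrite('pics/s1.png',cv2.resize(s[170:290,220:400],None,fx=4.4,fy=4.4,interpolation=cv2.INTER_CUBIC))
print(env.calibration('wrist'))
E
python3 m.py|sed -n '/----/,$p'
```

```text
----
[ 0.493  -0.1123  0.119 ] depth z [0.125 0.123]
[ 0.4813 -0.1206  0.119 ] depth z [0.125 0.123]
[ 0.4696 -0.1288  0.119 ] depth z [0.126 0.122]
[ 0.4579 -0.1371  0.119 ] depth z [0.125 0.123]
[ 0.4463 -0.1453  0.119 ] depth z [0.126 0.123]
[ 0.4347 -0.1535  0.119 ] depth z [0.13  0.123]
[ 0.4231 -0.1618  0.119 ] depth z [0.126 0.123]
0.1 [array([259.4, 204.9]), array([245.1, 226.3])]
0.119 [array([259.7, 197.5]), array([245.6, 218. ])]
0.14 [array([260. , 189.1]), array([246.1, 208.6])]
{'fovy': 60.7967495727098, 'cx': 317.4313612607882, 'cy': 238.23773249547278, 'tool_from_camera': array([[ 1.23249193e-03, -9.49068793e-01, -3.15066513e-01,
         8.02246815e-02],
       [ 9.99999142e-01,  1.30957945e-03, -3.29775514e-05,
         6.36607960e-04],
       [ 4.43902597e-04, -3.15066202e-01,  9.49069592e-01,
        -1.42835354e-01],
       [ 0.00000000e+00,  0.00000000e+00,  0.00000000e+00,
         1.00000000e+00]])}
```

View pics/s1.png

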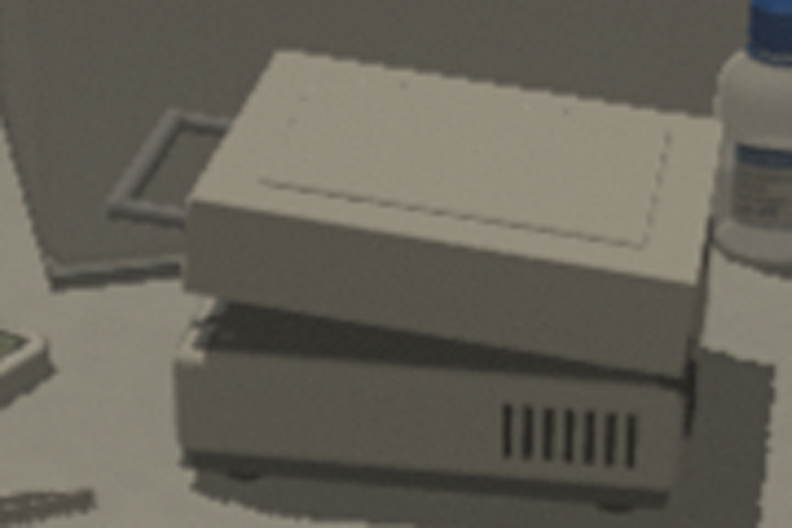

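In the scene crop the bar corners are at about (172,115) and (112,210), i.e. full-image (259,196) and (245.5,218). That matches the top-view rays at z = 0.119. So the bar middle is (0.458, -0.137, 0.119), the photometer x axis points at about -54.5° and the cover is about 0.106 rad ajar. Next I'll write a move calculator.

```bash
cat >> h.py <<'E'
YAW=np.radians(-54.6); PX=np.array([np.cos(YAW),np.sin(YAW)]); PY=np.array([-PX[1],PX[0]])
BAR=np.array([.458,-.137]); HINGE=BAR+.2530*PX; ORG=HINGE-.098*PX
def w(x,y,z): return np.r_[ORG+x*PX+y*PY,z]   # photometer -> world
def ph(P): d=np.array(P[:2])-ORG; return np.round([d@PX,d@PY,P[2]],4)
def plan(targets,yaw=None):
    st=env.get_state(); Rt=R.from_quat(st["eef_rot"]).as_matrix(); p=np.array(st["position"])
    cy=np.arctan2(Rt[1,1],Rt[0,1]); print("t",st["time_s"],"p",p,"ph",ph(p),"yaw",np.degrees(cy),"gap",st["finger_gap"],"gf",st["grip_force"],"F",np.round(st["contact_force"],1))
    if yaw is not None: print("spin",-((yaw-cy+np.pi)%(2*np.pi)-np.pi)/np.pi)
    for T in targets: print(np.round(Rt.T@(np.array(T)-p)/.3,4).tolist())
E
python3 - <<'E'
from h import *
print(ORG,HINGE)
plan([[.37,.0,.24],[.38,-.19,.24]],YAW)
b=w(-.098+.098-.155,-.02,.0); print(ph(np.r_[BAR,.119]))
E
```

```text
[ 0.54778858 -0.26334481] [ 0.60455814 -0.34322733]
t 0.1 p [0.25329617 0.5980615  0.23027263] ph [-0.8728  0.2589  0.2303] yaw 67.03552622412583 gap 1.0022238026749322 gf 0.0 F [-0.6 -0.6 -0. ]
spin 0.6757529234673657
[-1.136, -1.6838, -0.0299]
[-1.4138, -2.254, -0.029]
[-0.155  0.     0.119]
```

Request:
jog_arm(grip=[0,0,0,0,0,0,0,0,0], xyz=[[-0.57,-0.84,-0.03],[-0.57,-0.84,-0.03],[-0.57,-0.84,-0.03],[-0.57,-0.84,-0.03],[-0.57,-0.84,-0.03],[-0.57,-0.84,-0.03],[-0.57,-0.84,-0.03],[-0.57,-0.84,-0.03],[-0.57,-0.84,-0.03]], spin=[0,0,0,0,0,0,0,0,0])

```text
time_s: 0.85
position: [0.3131, 0.2975, 0.2401]
eef_rot: [0.201, 0.98, -0.0, 0.0]
contact_force: [0.3, 0.2, 0.5]
finger_gap: 1.001
grip_force: 0.0
```

Request:
jog_arm(grip=[0,0,0,0,0,0,0,0,0], xyz=[[-0.57,-0.84,0],[-0.57,-0.84,0],[-0.57,-0.84,0],[-0.57,-0.84,0],[-0.57,-0.84,0],[-0.57,-0.84,0],[-0.57,-0.84,0],[-0.57,-0.84,0],[-0.57,-0.84,0]], spin=[0,0,0,0,0,0,0,0,0])

```text
time_s: 1.6
position: [0.3726, -0.001, 0.2403]
eef_rot: [0.201, 0.979, -0.0, -0.0]
contact_force: [0.1, 0.9, 0.1]
finger_gap: 1.001
grip_force: 0.0
```

Request:
jog_arm(grip=[0,0,0,0,0,0,0,0], xyz=[[-0.28,-0.57,0],[-0.28,-0.57,0],[-0.28,-0.57,0],[-0.28,-0.57,0],[-0.28,-0.57,0],[-0.28,-0.57,0],[-0.28,-0.57,0],[-0.28,-0.57,0]], spin=[0,0,0,0,0,0,0,0])

```text
time_s: 2.27
position: [0.383, -0.1876, 0.2399]
eef_rot: [0.198, 0.98, 0.001, -0.0]
contact_force: [1.6, 0.1, -0.6]
finger_gap: 1.0
grip_force: 0.0
```

Request:
jog_arm(grip=[0.55,0.55,0.55,0.55,0.55,0.55,0.55,0.55,0.55,0.55,0.55,0.55], xyz=[[0,0,0],[0,0,0],[0,0,0],[0,0,0],[0,0,0],[0,0,0],[0,0,0],[0,0,0],[0,0,0],[0,0,0],[0,0,0],[0,0,0]], spin=[0.67,0.67,0.67,0.67,0.67,0.67,0.67,0.67,0.67,0.67,0.67,0.67])

```text
time_s: 3.27
position: [0.3829, -0.1871, 0.2402]
eef_rot: [0.815, 0.58, 0.0, -0.0]
contact_force: [0.6, 0.6, 0.7]
finger_gap: 0.45
grip_force: 0.0
```

```bash
python3 - <<'E'
from h import *
plan([w(-.155,-.02,.22),w(-.155,-.02,.102)],YAW)
E
```

```text
t 3.2667 p [ 0.38293359 -0.18714276  0.24020384] ph [-0.1576 -0.0902  0.2402] yaw -19.076631009148517 gap 0.4501502037730396 gf 0.0 F [0.6 0.6 0.7]
spin 0.197352049949175
[0.1855, 0.1431, 0.0674]
[0.1853, 0.1431, 0.4608]
```

Request:
jog_arm(grip=[0.55,0.55,0.55,0.55,0.55,0.55,0.55], xyz=[[0.186,0.143,0.067],[0.186,0.143,0.067],[0.186,0.143,0.067],[0.186,0.143,0.067],[0.186,0.143,0.067],[0.186,0.143,0.067],[0.186,0.143,0.067]], spin=[0.197,0.197,0.197,0.197,0.197,0.197,0.197])

```text
time_s: 3.85
position: [0.4413, -0.1487, 0.2202]
eef_rot: [0.951, 0.308, 0.0, -0.0]
contact_force: [-0.1, -0.3, 0.3]
finger_gap: 0.452
grip_force: 0.0
```

```bash
python3 - <<'E'
from h import *
im,D,k=shot('wrist','w1')
print([np.round(proj(k,w(-.155,y,.119)),1) for y in (.046,0,-.046)])
plan([w(-.155,-.02,.102)],YAW)
E
```

```text
[array([317.9, 130.7]), array([317.1, 208. ]), array([316.5, 276.8])]
t 3.9 p [ 0.4412673  -0.14908054  0.22023695] ph [-0.1548 -0.0206  0.2202] yaw -54.11118598586191 gap 0.4503363475526435 gf 0.0 F [1.2 0.2 0.6]
spin 0.0027156334118782622
[0.0021, -0.0005, 0.3941]
```

View pics/w1.png

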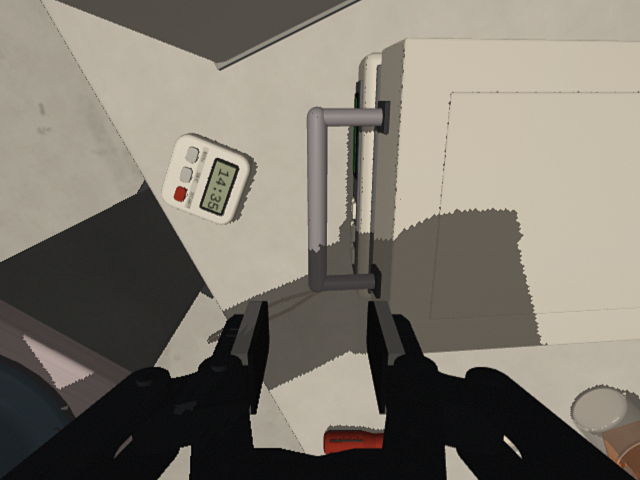

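The wrist view shows the bar at column 317, rows 110–290, exactly where predicted and centred between the fingers. Descending and gripping.

Request:
jog_arm(grip=[0.55,0.55,0.55,0.55,0.55,1,1,1,1,1], xyz=[[0,0,0.1],[0,0,0.2],[0,0,0.3],[0,0,0.395],[0,0,0.395],[0,0,0.395],[0,0,0.395],[0,0,0.395],[0,0,0.395],[0,0,0.395]], spin=[0,0,0,0,0,0,0,0,0,0], force=40)

```text
time_s: 4.73
position: [0.4396, -0.1476, 0.1022]
eef_rot: [0.952, 0.306, -0.001, -0.004]
contact_force: [-5.9, 10.6, 1.0]
finger_gap: 0.118
grip_force: 40.1
```

```bash
python3 - <<'E'
from h import *
st=env.get_state();p=np.array(st["position"]);x0=ph(p)
print(x0,st["finger_gap"],st["grip_force"],st["contact_force"])
dx=(.253-.2570*np.cos(.176))
for i,th in enumerate(np.linspace(.106,1.34,13)[1:]):
    a=th+.07; print(i,round(th,2),'y',round((.257*(np.cos(.176)-np.cos(a)))/.3,3),'z',round(-.257*(np.sin(a)-np.sin(.176))/.3,3))
E
```

```text
[-0.157  -0.0211  0.1022] 0.1180792347648341 40.12495994567871 [-5.85533431 10.61564521  1.01268934]
0 0.21 y 0.02 z -0.086
1 0.31 y 0.048 z -0.169
2 0.41 y 0.085 z -0.249
3 0.52 y 0.13 z -0.325
4 0.62 y 0.183 z -0.395
5 0.72 y 0.242 z -0.46
6 0.83 y 0.308 z -0.519
7 0.93 y 0.38 z -0.57
8 1.03 y 0.456 z -0.614
9 1.13 y 0.536 z -0.65
10 1.24 y 0.62 z -0.677
11 1.34 y 0.706 z -0.696
```

Request:
jog_arm(grip=[1,1,1,1,1,1,1,1,1,1,1,1], xyz=[[0,0,-0.043],[0.0,0.01,-0.086],[0,0.024,-0.128],[0,0.038,-0.169],[0,0.056,-0.21],[0,0.075,-0.249],[0,0.097,-0.288],[0,0.12,-0.325],[0,0.146,-0.361],[0,0.173,-0.395],[0,0.202,-0.428],[0,0.232,-0.46]], spin=[0,0,0,0,0,0,0,0,0,0,0,0])

```text
time_s: 5.73
position: [0.4776, -0.1997, 0.2436]
eef_rot: [0.951, 0.307, -0.004, -0.011]
contact_force: [-26.1, 30.1, 27.7]
finger_gap: 0.117
grip_force: 40.4
```

```bash
python3 - <<'E'
from h import *
st=env.get_state();print(ph(st["position"]),st["finger_gap"],st["grip_force"],st["contact_force"],st["wrist_torque"],st["time_s"])
E
```

```text
[-0.0926 -0.0204  0.2436] 0.11668076261481611 40.41990637779236 [-26.05514932  30.08140124  27.70020325] [5.45565701 4.76928048 0.06852029] 5.7333
```

Request:
jog_arm(grip=[1,1,1], xyz=[[0,-0.012,-0.006],[0,-0.024,-0.012],[0,-0.024,-0.012]], spin=[0,0,0])

```text
time_s: 5.98
position: [0.4787, -0.2013, 0.2467]
eef_rot: [0.952, 0.307, 0.002, 0.002]
contact_force: [1.0, 1.7, 2.6]
finger_gap: 0.113
grip_force: 40.2
```

```bash
python3 - <<'E'
from h import *
im,D,k=shot('scene','s2')
cv2.imwrite('pics/s2c.png',cv2.resize(im[90:300,180:430],None,fx=2.8,fy=2.8))
st=env.get_state();print(ph(st["position"]),st["finger_gap"],st["grip_force"],st["contact_force"],st["time_s"])
for th in (.65,.72,.8):
  print(th,[np.round((np.array(proj(k,w(.098-r*np.cos(th+o),y,.074+r*np.sin(th+o))))-[180,90])*2.8) for r,o,y in ((.257,.07,-.05),(.217,0,-.09),(.2228,.222,-.09),(.2228,.222,.09))])
E
```

```text
[-0.091  -0.0204  0.2462] 0.11321314234726072 40.36171853542328 [0.17133703 4.255734   4.07498984] 6.0333
0.65 [array([262., 192.]), array([280., 269.]), array([323., 215.]), array([374., 133.])]
0.72 [array([280., 174.]), array([294., 253.]), array([342., 201.]), array([390., 121.])]
0.8 [array([302., 155.]), array([312., 236.]), array([365., 188.]), array([411., 109.])]
```

View pics/s2c.png

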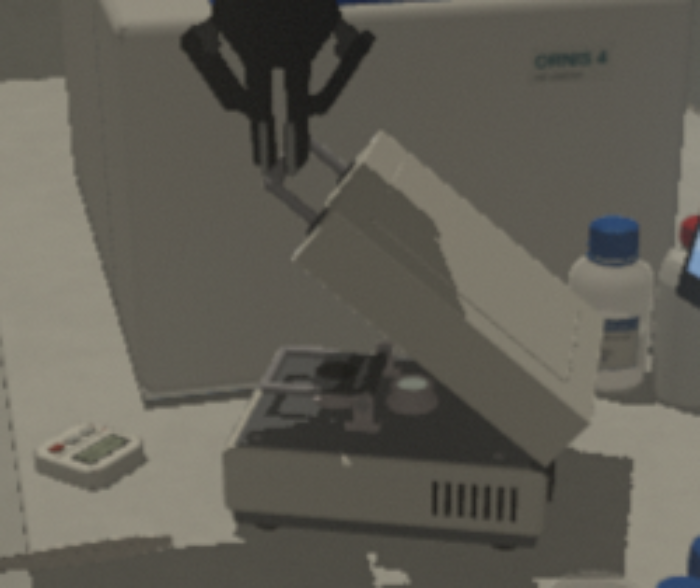

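The cover is at about 0.70 rad and the forces are gone. The bar seems to sit near the fingertips, so I'll regrip about 10 mm lower.

Request:
jog_arm(grip=[0.55,0.55,0.55,0.55,0.55,1,1,1,1,1], xyz=[[0,0,0],[0,0,0],[0,0,0],[0,0,0.02],[0,0,0.035],[0,0,0.035],[0,0,0.035],[0,0,0.035],[0,0,0.035],[0,0,0.035]], spin=[0,0,0,0,0,0,0,0,0,0])

```text
time_s: 6.87
position: [0.4774, -0.2013, 0.2322]
eef_rot: [0.952, 0.306, -0.0, 0.0]
contact_force: [2.6, -2.9, -6.0]
finger_gap: 0.122
grip_force: 38.9
```

```bash
python3 - <<'E'
from h import *
st=env.get_state();print(ph(st["position"]),st["finger_gap"],st["grip_force"],np.round(st["contact_force"],1),st["time_s"])
t0=.70
for i,th in enumerate(np.linspace(t0,1.33,11)[1:]):
    a=th+.07; print(i,round(th,2),'y',round((.257*(np.cos(t0+.07)-np.cos(a)))/.3,3),'z',round(-.257*(np.sin(a)-np.sin(t0+.07))/.3,3))
E
```

```text
[-0.0913 -0.0214  0.2322] 0.12164598334606148 38.86041283607483 [ 2.6 -2.9 -6. ] 6.8667
0 0.76 y 0.039 z -0.038
1 0.83 y 0.08 z -0.073
2 0.89 y 0.123 z -0.105
3 0.95 y 0.168 z -0.135
4 1.02 y 0.215 z -0.161
5 1.08 y 0.264 z -0.185
6 1.14 y 0.313 z -0.205
7 1.2 y 0.364 z -0.223
8 1.27 y 0.417 z -0.237
9 1.33 y 0.469 z -0.248
```

Request:
jog_arm(grip=[1,1,1,1,1,1,1,1,1,1,1], xyz=[[0,0.019,-0.019],[0,0.039,-0.038],[0,0.08,-0.073],[0,0.123,-0.105],[0,0.168,-0.135],[0,0.215,-0.161],[0,0.264,-0.185],[0,0.313,-0.205],[0,0.364,-0.223],[0,0.39,-0.231],[0,0.39,-0.231]], spin=[0,0,0,0,0,0,0,0,0,0,0])

```text
time_s: 7.78
position: [0.5475, -0.2977, 0.3064]
eef_rot: [0.952, 0.306, 0.002, 0.002]
contact_force: [0.6, 0.2, 6.7]
finger_gap: 0.121
grip_force: 41.0
```

```bash
python3 - <<'E'
from h import *
st=env.get_state();p=ph(st["position"]);print(p,st["finger_gap"],st["grip_force"],np.round(st["contact_force"],1),st["time_s"])
for hx in (.095,.098): print(hx,np.arccos((hx-p[0])/.257)-.07, np.arcsin(min(1,(p[2]+.02-.074)/.257))-.07)
E
```

```text
[ 0.0278 -0.0201  0.3064] 0.1209801993945831 40.960307121276855 [0.6 0.2 6.7] 7.7833
0.095 1.2362425460609685 1.3113102654793052
0.098 1.224128464757987 1.3113102654793052
```

Request:
jog_arm(grip=[1,1,1,0.5,0.5,0.5,0.5,0.5,0.5,0.5,0.5,0.5], xyz=[[0,0.04,-0.008],[0,0.077,-0.013],[0,0.077,-0.013],[0,0.077,-0.013],[0,0.077,-0.013],[0,0.077,-0.013],[0,0.077,-0.013],[0,0.077,-0.08],[0,0.077,-0.16],[0,0.077,-0.24],[0,0.077,-0.27],[0,0.077,-0.27]], spin=[0,0,0,0,0,0,0,0,0,0,0,0])

```text
time_s: 8.78
position: [0.5598, -0.3154, 0.3863]
eef_rot: [0.952, 0.306, 0.001, 0.002]
contact_force: [-0.2, 0.1, -0.1]
finger_gap: 0.5
grip_force: 0.0
```

```bash
python3 - <<'E'
from h import *
im,D,k=shot('scene','s3')
cv2.imwrite('pics/s3c.png',cv2.resize(im[70:300,220:420],None,fx=2.6,fy=2.6))
st=env.get_state();print(ph(st["position"]),st["finger_gap"],st["grip_force"],np.round(st["contact_force"],1),st["time_s"])
for th in (1.2,1.25,1.3,1.35,1.4):
  print(th,[np.round((np.array(proj(k,w(.0965-r*np.cos(th+o),y,.074+r*np.sin(th+o))))-[220,70])*2.6).tolist() for r,o,y in ((.257,.07,-.05),(.217,0,-.09),(.2228,.222,-.09),(.2228,.222,.09))])
for th in (0,.1): print('shut bar ends',[np.round((np.array(proj(k,w(-.03-.074*np.cos(th),y,.09+.074*np.sin(th))))-[220,70])*2.6).tolist() for y in (-.033,.033)])
E
```

```text
[ 0.0488 -0.0206  0.3838] 0.5002682054067663 0.0 [ 0.8 -0.2  0.1] 8.8333
1.2 [[301.0, 133.0], [287.0, 212.0], [356.0, 190.0], [383.0, 119.0]]
1.25 [[319.0, 129.0], [303.0, 208.0], [373.0, 188.0], [398.0, 118.0]]
1.3 [[337.0, 126.0], [318.0, 204.0], [389.0, 188.0], [413.0, 118.0]]
1.35 [[356.0, 123.0], [334.0, 201.0], [406.0, 189.0], [427.0, 118.0]]
1.4 [[375.0, 122.0], [350.0, 199.0], [423.0, 190.0], [442.0, 119.0]]
shut bar ends [[140.0, 413.0], [159.0, 379.0]]
shut bar ends [[140.0, 404.0], [160.0, 370.0]]
```

View pics/s3c.png

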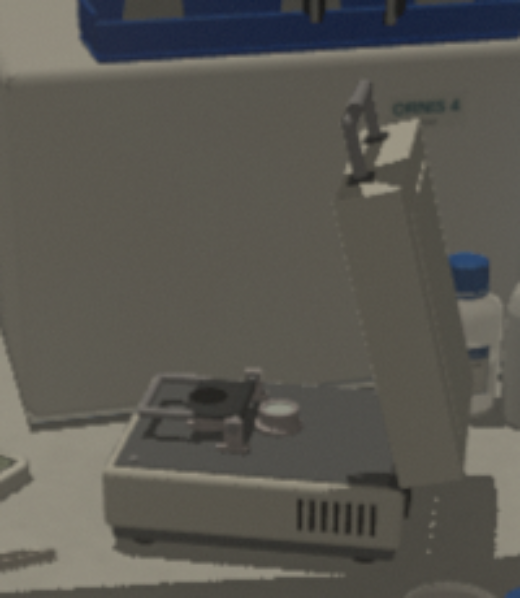

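The cover edges at (336,200) and (404,190) put it at about 1.34 rad, standing free. The shutter's loop is near (140,410) in the crop. Next I'll move over the shutter and take a wrist look.

```bash
python3 - <<'E'
from h import *
plan([w(-.106,-0.02,.384),w(-.106,-0.01,.2)],YAW)
E
```

```text
t 8.8333 p [ 0.55931026 -0.31506721  0.38380092] ph [ 0.0488 -0.0206  0.3838] yaw -54.36771434459086 gap 0.5002682054067663 gf 0.0 F [ 0.8 -0.2  0.1]
spin 0.0012904758633841995
[0.004, -0.5161, -0.0016]
[0.0371, -0.517, 0.6118]
```

Request:
jog_arm(grip=[0.58,0.58,0.58,0.58,0.58,0.58,0.58,0.58,0.58,0.58,0.58], xyz=[[0,-0.13,0],[0,-0.26,0],[0,-0.39,0],[0.01,-0.517,0],[0.03,-0.517,0.12],[0.037,-0.517,0.25],[0.037,-0.517,0.38],[0.037,-0.517,0.5],[0.037,-0.517,0.61],[0.037,-0.517,0.61],[0.037,-0.517,0.61]], spin=[0,0,0,0,0,0,0,0,0,0,0])

```text
time_s: 9.75
position: [0.476, -0.1812, 0.1972]
eef_rot: [0.952, 0.306, -0.002, -0.003]
contact_force: [0.6, 0.5, 0.3]
finger_gap: 0.418
grip_force: 0.0
```

```bash
python3 - <<'E'
from h import *
im,D,k=shot('wrist','w2')
plan([],YAW)
print('bar',[np.round(proj(k,w(-.104,y,.09)),1).tolist() for y in (.033,-.033)],'rings',[np.round(proj(k,w(x,0,.087)),1).tolist() for x in (-.058,-.002)])
E
```

```text
t 9.8 p [ 0.47757969 -0.18226925  0.20001851] ph [-0.1068 -0.0103  0.2   ] yaw -54.368555609224195 gap 0.4236582652690023 gf 0.0 F [ 0.2 -0.2  0.8]
spin 0.0012858021709767709
bar [[325.7, 167.6], [324.5, 267.8]] rings [[396.8, 218.9], [484.3, 219.5]]
```

View pics/w2.png

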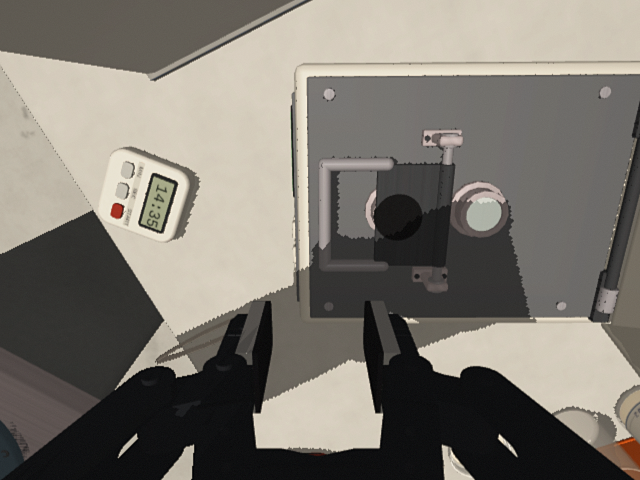

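The loop's outer bar is at column 325, rows 163–268, as predicted, and the rear ring is at (480,211). Checking heights from the depth image before descending.

```bash
python3 - <<'E'
from h import *
d=np.load('pics/w2.npz');D=d['D'];st=env.get_state();k=calib('wrist',st)
for n,u,v in [('bar',325,185),('bar',325,205),('bar',325,225),('legL',360,164),('legR',360,266),('rim',301,150),('rim',301,190),('rim',303,230),('deck',312,130),('ring',462,212),('plate',390,180),('plate',430,250)]:
    b=D[v-1:v+2,u-1:u+2];b=b[b>0]
    p,dd=ray(k,u,v);print(n,ph(p+dd*np.median(b)),ph(p+dd*b.min())[2])
plan([w(-.104,.003,.13),w(-.104,.003,.077)],YAW)
E
```

```text
bar [-0.102   0.024   0.0972] 0.0979
bar [-0.1018  0.0115  0.097 ] 0.0982
bar [-0.1017 -0.0012  0.0974] 0.0979
legL [-0.0812  0.0368  0.0973] 0.0982
legR [-0.0787 -0.0288  0.0974] 0.0984
rim [-0.1175  0.0419  0.0706] 0.0715
rim [-0.1177  0.0153  0.0704] 0.0713
rim [-0.1165 -0.0131  0.0703] 0.0722
deck [-0.1102  0.0548  0.0731] 0.0745
ring [-0.0144  0.0058  0.0901] 0.0915
plate [-0.0624  0.027   0.0953] 0.0966
plate [-0.0338 -0.0183  0.0953] 0.0963
t 9.8 p [ 0.47757969 -0.18226925  0.20001851] ph [-0.1068 -0.0103  0.2   ] yaw -54.368555609224195 gap 0.4236582652690023 gf 0.0 F [ 0.2 -0.2  0.8]
spin 0.0012858021709767709
[0.0443, 0.0096, 0.2334]
[0.0444, 0.0098, 0.41]
```

Request:
jog_arm(grip=[0.66,0.66,0.66,0.66,0.66,0.66,0.66,1,1,1,1,1], xyz=[[0.046,0.012,0.1],[0.046,0.012,0.2],[0.046,0.012,0.27],[0.046,0.012,0.33],[0.046,0.012,0.38],[0.046,0.012,0.407],[0.046,0.012,0.407],[0.046,0.012,0.407],[0.046,0.012,0.407],[0.046,0.012,0.407],[0.046,0.012,0.407],[0.046,0.012,0.407]], spin=[0,0,0,0,0,0,0,0,0,0,0,0], force=30)

```text
time_s: 10.8
position: [0.4905, -0.1754, 0.0796]
eef_rot: [0.952, 0.306, -0.001, -0.002]
contact_force: [-7.1, 9.5, 8.7]
finger_gap: 0.076
grip_force: 29.5
```

```bash
python3 - <<'E'
from h import *
plan([],YAW); print(env.get_state()["wrist_torque"])
for i,th in enumerate(np.linspace(0,np.pi/2,13)[1:]): print(round(th,2),'y',round(.074*(1-np.cos(th))/.3,3),'z',round(-.074*np.sin(th)/.3,3))
E
```

```text
t 10.8 p [ 0.49045453 -0.17541155  0.07961912] ph [-0.1049  0.0042  0.0796] yaw -54.3524514453524 gap 0.07601392273624516 gf 29.494039714336395 F [-7.1  9.5  8.7]
spin 0.0013752697480422323
[1.5199218  1.11602871 0.03211539]
0.13 y 0.002 z -0.032
0.26 y 0.008 z -0.064
0.39 y 0.019 z -0.094
0.52 y 0.033 z -0.123
0.65 y 0.051 z -0.15
0.79 y 0.072 z -0.174
0.92 y 0.097 z -0.196
1.05 y 0.123 z -0.214
1.18 y 0.152 z -0.228
1.31 y 0.183 z -0.238
1.44 y 0.214 z -0.245
1.57 y 0.247 z -0.247
```

Request:
jog_arm(grip=[1,1,1,1,1,1,1,1,1,1,1,1], xyz=[[0,-0.005,-0.016],[0,-0.004,-0.032],[0,-0.002,-0.048],[0,0.002,-0.064],[0,0.007,-0.08],[0,0.013,-0.094],[0,0.02,-0.109],[0,0.027,-0.123],[0,0.036,-0.137],[0,0.045,-0.15],[0,0.055,-0.163],[0,0.066,-0.174]], spin=[0,0,0,0,0,0,0,0,0,0,0,0])

```text
time_s: 11.8
position: [0.5014, -0.1906, 0.1313]
eef_rot: [0.952, 0.306, -0.001, -0.004]
contact_force: [-9.5, 15.3, 11.8]
finger_gap: 0.071
grip_force: 29.9
```

```bash
python3 - <<'E'
from h import *
plan([],YAW); print(env.get_state()["wrist_torque"])
E
```

```text
t 11.8 p [ 0.50136623 -0.1905502   0.13131059] ph [-0.0862  0.0043  0.1313] yaw -54.3619380116566 gap 0.0708848199761606 gf 29.878632724285126 F [-9.5 15.3 11.8]
spin 0.001322566601907782
[ 2.79014593  1.60624479 -0.02904107]
```

Request:
jog_arm(grip=[1,1,1,1,1,1,1,1,1,1], xyz=[[0,-0.005,-0.002],[0,-0.009,-0.004],[0,0.0,-0.013],[0,0.008,-0.022],[0,0.02,-0.032],[0,0.032,-0.041],[0,0.045,-0.05],[0,0.057,-0.056],[0,0.07,-0.063],[0,0.083,-0.069]], spin=[0,0,0,0,0,0,0,0,0,0])

```text
time_s: 12.63
position: [0.5182, -0.2139, 0.1528]
eef_rot: [0.952, 0.306, 0.001, 0.0]
contact_force: [1.1, 4.8, 1.7]
finger_gap: 0.077
grip_force: 29.3
```

```bash
python3 - <<'E'
from h import *
plan([],YAW); print(env.get_state()["wrist_torque"])
E
```

```text
t 12.6333 p [ 0.51815993 -0.21394239  0.15282522] ph [-0.0574  0.0045  0.1528] yaw -54.37317366222889 gap 0.07683036580440915 gf 29.34857189655304 F [1.1 4.8 1.7]
spin 0.001260146320950532
[ 0.88263204 -0.01470079  0.04321938]
```

Request:
jog_arm(grip=[1,1,1,1,1,1,1,1,1], xyz=[[0,0.014,-0.004],[0,0.028,-0.008],[0,0.042,-0.011],[0,0.056,-0.013],[0,0.068,-0.015],[0,0.078,-0.016],[0,0.086,-0.016],[0,0.086,-0.016],[0,0.086,-0.016]], spin=[0,0,0,0,0,0,0,0,0])

```text
time_s: 13.38
position: [0.5334, -0.2351, 0.1566]
eef_rot: [0.952, 0.306, 0.001, 0.001]
contact_force: [2.9, 4.2, 4.2]
finger_gap: 0.074
grip_force: 30.5
```

```bash
python3 - <<'E'
from h import *
im,D,k=shot('wrist','w3')
plan([],YAW)
print('bar',[np.round(proj(k,w(-.031,y,.164)),1).tolist() for y in (.033,-.033)],'cheeks',[np.round(proj(k,w(-.031,y,.096)),1).tolist() for y in (.047,-.047)],'rear ring',np.round(proj(k,w(-.003,.004,.087)),1))
im2,_,k2=shot('scene','s4')
cv2.imwrite('pics/fin.png',np.hstack([cv2.resize(im[60:360,220:520],(400,400)),cv2.resize(im2[110:290,230:410],(400,400),interpolation=cv2.INTER_CUBIC)]))
E
```

```text
t 13.4333 p [ 0.53335934 -0.23509335  0.15663011] ph [-0.0314  0.0046  0.1566] yaw -54.3788981339849 gap 0.0776914480943968 gf 30.497237741947174 F [3.  4.4 3.7]
spin 0.0012283437000839247
bar [[317.1, 261.6], [316.3, 412.5]] cheeks [[317.2, 185.7], [316.4, 347.2]] rear ring [367.  259.1]
```

View pics/fin.png

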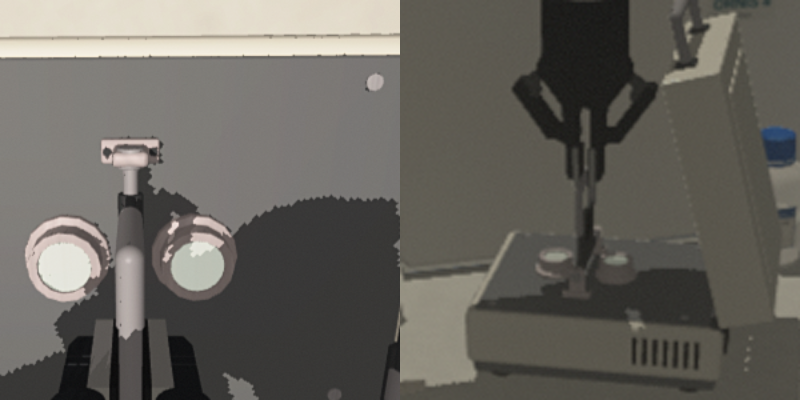

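The left view shows the bar, leg and axle stub all in line at column ~131, midway between the two uncovered rings (columns 67 and 197). The shutter is therefore upright. The right view shows the cover standing clear of the gripper. Handing in.

```bash
python3 -c "
from plant import env
print(env.close_job())"
```

```text
the job is handed in; nothing more can be done
None
```

The job is handed in (no verdict came back): by the camera images, the cover stands free at about 1.34 rad (77°), and the shutter is held upright at its balance point, with both windows uncovered.

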